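Clamp a vial with a hemmed-in wing nut

TASK

Clamp the glass vial: swing the blue arm home over it until it meets its stop, then tighten the red wing nut clockwise, in short arcs between the post and the glass tube that stand close beside it, until the foot holds the vial firmly, at about 30 N (the glass cracks at 60 N). Let go of the nut at the end; do not knock the post or the tube, and leave the other things on the bench alone.

Things in the scene. Friction and masses are not known exactly. Their poses are not given: they have to be found in the camera images.
- wing_grip (a point): middle of the red wing nut on the blue arm's free end, on its upright turning axis. The wings are one upright blade 8 mm thick, 54 mm across (27 mm radius), along this point's x; its flat sides, to be pinched, face y. From this point the blade reaches 6 mm up in the middle, 12 mm up at the two ears, 22 mm down to a 20 mm wide steel hub on the arm
- wing_nut: the same nut; origin at the foot of its hub, 28 mm below wing_grip. Clockwise from above tightens. It keeps its height; the foot under the arm goes down 4 mm per rad. 0.20 N m turns it free, plus 0.004 N m per newton of foot pressure (0.32 N m at 30 N). At rest its friction can hide up to 0.20 N m either way, so feel it while turning on slowly. From the start it takes 2.2 to 3.5 rad in all, the first 1.4 under at most 8 N
- pivot (a point): on the vertical axis about which the blue swing arm swings (top of the column), 80 mm from the wing nut's axis, at the height of the arm's top face (28 mm below wing_grip). Its x axis points from the vial to the column, y to the stop post
- swing_arm (a joint): angle of the blue swing arm, rad: 0 = fully home against its stop, with the wing nut and foot straight over the vial; grows anticlockwise seen from above, to 1.3. It stays where it is left; about 0.25 N m turns it (3 N at the nut)
- vial: the glass vial with white cap, 24 mm diameter, 56 mm high, standing in the white nest of the clamp; origin under its centre. It stands on a seat ring that may be up to 4 mm proud and goes down under about 8 N, so the vial's height at the start does not tell where the clamping ends
- clamp_foot: black rubber foot, 18 mm diameter, under the free end of the swing arm; origin at the centre of its underside. It is sprung, 10 N per mm: once the seat is down, 0.25 rad of the nut adds 10 N
- stop_post: steel post, 12 mm diameter, beside the home position of the wing nut: its axis is 43 mm from the vial's axis, its top 4 mm above wing_grip's height; origin at its foot, 12 mm above the worktop
- glass_tube: green glass tube, 12 mm diameter with a brass cap, on the robot's side of the home position of the wing nut, its axis 43 mm from the vial's axis, as tall as the stop post; fragile; origin at its foot, 12 mm above the worktop
- spare_vial_a: spare glass vial with cap, 24 mm diameter, 56 mm high; origin under its centre; a bystander
- spare_vial_b: second spare glass vial, the same size; origin under its centre; a bystander
- amber_bottle: amber reagent bottle, 56 mm diameter, 114 mm high; origin under its centre; a bystander
- bench_timer: white bench timer, 58 x 66 x 20 mm, lying flat; origin under its centre; a bystander
There are look-alikes about, which are no part of the job. Leave any orange look-alike of the part that bears wing_grip alone.

How it is judged:
By the outcome, as a careful person would: the job done as asked, in the order asked, and still so for the second after the job is handed in, with the robot touching nothing.
It also fails if it takes over 72 s, if anything falls off the work surface, if the arm or the gripper's body presses on something with over 40 N, if the wrist force passes 120 N, or if a joint passes its speed limit or range.

ROBOT

A 6-joint arm with a two-finger parallel gripper is mounted at the origin on a cart in front of the work surface, level with it; the furniture and walls round the work are solid. World frame = base frame: x ahead of the robot, y to its left, z up, the work surface at z = 0. Lengths are in mm, angles in rad, forces in N, time in s.
With the tool pointing down it reaches from about 325 to 775 mm from the base axis. Payload 9.3 kg.
Tool frame: the origin (TCP) lies at the very end of the fingers, on their centre line; the grasp point (between the pads) lies 19 mm behind it; z points along the fingers, y is the line along which they close (so a half turn about z gives the same grasp; the last joint's range is limited). The gripper opens to 85 mm and grips with 20 to 120 N. Pads are 22 mm wide; open, the fingers measure 114 mm over their backs; the gripper's body (76 mm by 85 mm) begins 54 mm behind the grasp point. The pads swing forward as they close: fully open they stand 13 mm farther back than shut.
Start: joints at [-1.369, 0.259, 0.021, 1.334, 0, 1.418], TCP at [191.065, -515.743, 231.279] pointing down, gripper open.
Joint ranges: [-3.04, 3.04], [-0.91, 1.82], [-1.04, 1.36], [-1.92, 1.95], [-1.52, 1.45], [-3.14, 3.14]. Speed limits (rad/s): [2.22, 2.22, 2.79, 3.14, 3.14, 3.14].

INTERFACE

Orientations are given as a unit quaternion [w, x, y, z].
In Python, from plant import manip, snapshot gives the robot as it stands.
- The arm moves only by the shell command python3 -m handwheel 'ROWS' [FORCE]. ROWS is JSON, a list of rows, each a list of 5 numbers: the opening, from -1 (shut) to 1 (fully open), then the shift along the tool's x, y, z in mm, then the turn about the tool's z in rad. In form: [[claw, x, y, z, twist], ...]. A call has 1 to 12 rows; each row shifts and turns the commanded pose from where the row before left it, along the tool's axes as they then stand; what a row does not reach is not made up. A row lasts 1/10 s, in which the tool goes at most 50 mm and 8.59 degrees, less where a joint would pass 70% of its speed; a pose out of reach is approached as far as the arm can. A call with a gripper value outside its range is refused whole. The fingers move at their own pace and stop on an object; FORCE is the grip in N (left out, the last holds). Time passes only in rows, so rows that do not move let the fingers close. It gives the time, the measured TCP pose, the force, the opening and the grip force at its end, in the units of the state.
- manip.get_obs(): the state, without advancing time (a new reading comes with each control period).
- snapshot(name): name is "scene" or "top" or "wrist"; returns a dict with "pixels" (420x560x3 uint8, blue, green, red), "z_map" (420x560 float32, mm along the optical axis (not along the pixel's ray), 0 where there is no reading), "mtx" (3x3 intrinsics, pixels), "k1" (the pictures are not rectified: a ray, as slopes to the right and down, at radius r is drawn at 1 + k1 r^2 times it, then the intrinsics apply), "extrinsics" (4x4, takes a point from world to camera coordinates). Camera axes: x right, y down, z forward; pixel columns grow to the right and rows downward; lengths in mm; the calibration is good to about 2 mm. A picture is of the moment at which its call begins.
- manip.job_done(): hands the job in; it is judged then, once.
The state is a dict: "time": time; "joints": joint angles; "qd": joint speeds; "joint_efforts": joint torques, N m; "ee_pos": TCP position; "orientation": TCP orientation; "ft_force": force on the tool from outside, world axes, zero at the start; "wrist_torque": the same for the moment, N m; "finger_gap": opening from 0.0 (shut) to 1.0 (fully open); "grip_force": force on a finger pad.
Only numpy, scipy, OpenCV 4.12 (cv2) and the standard library are available. Lean on these libraries where they do the work, as an engineer would, in place of code of your own. Each camera call takes 0.05 s, during which the arm holds its last target. There are 200 camera calls.

## Working session

There is one attempt and no reset: what is moved stays moved. The work goes in short steps, Python scripts to look and compute and a shell command to move; the robot and the scene stay as the last step left them, time stands still between calls to the robot, and variables do not carry over. Pictures are saved under pics/ and viewed, at most 10 in all, crops included, and the job is handed in when it is done.

```bash
ls; mkdir -p pics
cat > h.py <<'E'
import numpy as np, cv2
from plant import manip, snapshot
def pts(s):
    K,k1,T,Z=np.array(s["mtx"]),s["k1"],np.array(s["extrinsics"]),s["z_map"]
    h,w=Z.shape; v,u=np.mgrid[:h,:w].astype(float)
    p=cv2.undistortPoints(np.stack([u,v],-1).reshape(-1,1,2),K,np.array([k1,0,0,0.])).reshape(h,w,2)
    P=np.dstack([p[...,0]*Z,p[...,1]*Z,Z]).reshape(-1,3)
    W=(P-T[:3,3])@T[:3,:3]
    W[Z.reshape(-1)<=0]=np.nan
    return W.reshape(h,w,3)
E
python3 - <<'E'
from h import *
for n in("scene","top"):
    s=snapshot(n); cv2.imwrite(f"pics/{n}0.png",s["pixels"]); np.save(n+".npy",pts(s)); np.save(n+"p.npy",s["pixels"])
    T=np.array(s["extrinsics"]);print(n,(-T[:3,:3].T@T[:3,3]).round(),s["mtx"],s["k1"])
print(manip.get_obs())
E
```

```text
pics
scene [-392. 1033. 1135.] [[464.68676093   0.         274.1078453 ]
 [  0.         464.68676093 212.99823858]
 [  0.           0.           1.        ]] 0.004725094625429561
top [ 255.  139. 1567.] [[466.48028211   0.         281.71106098]
 [  0.         466.48028211 207.41514403]
 [  0.           0.           1.        ]] -0.0858314245662218
{'time': 0.1, 'joints': array([-1.36862159e+00,  2.59132731e-01,  2.08661575e-02,  1.33372253e+00,
       -1.93785348e-05,  1.41820269e+00]), 'qd': array([ 0.00162179, -0.00270453,  0.00086319, -0.00167329,  0.0006384 ,
       -0.00078643]), 'joint_efforts': array([ 4.03472688e-03, -5.56696522e+01,  3.45069981e+01,  1.15270499e-02,
       -4.28850751e-05, -3.45094406e-06]), 'ee_pos': array([ 190.99825055, -515.50608359,  230.73957073]), 'orientation': array([-5.95964324e-04,  9.84308458e-01,  1.76455389e-01, -2.44695532e-05]), 'ft_force': array([-0.90263306, -0.10659998,  0.47136226]), 'wrist_torque': array([-0.03815222,  0.00857491, -0.01613974]), 'grip_force': 0.0, 'finger_gap': 0.9992223602621259}
```

View pics/scene0.png

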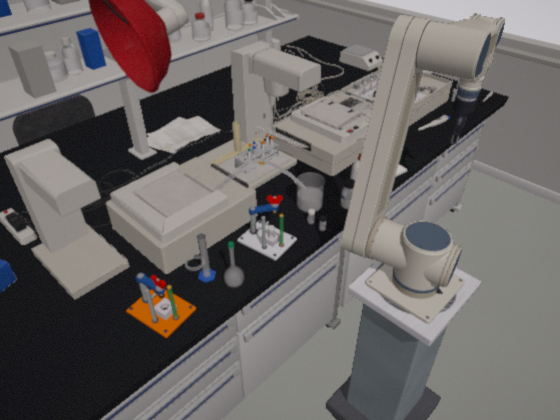

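View pics/top0.png

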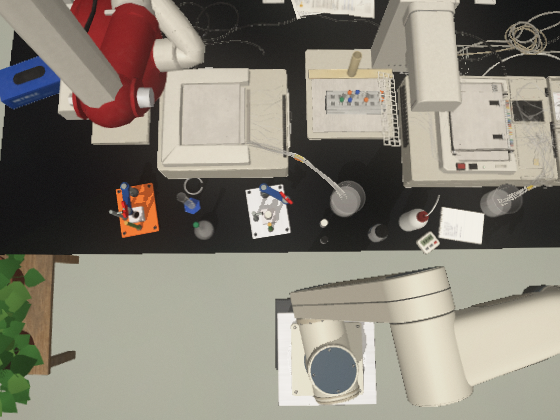

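The scene picture shows the real clamp on the white plate at (266,237), with an orange decoy at (162,310). In the top view the clamp is at (268,208), with the red nut swung out at about (289,200).

Run:
```python
from h import *
for n,(r0,r1,c0,c1) in {"top":(175,245,238,300),"scene":(185,265,232,302)}.items():
    W=np.load(n+".npy");p=np.load(n+"p.npy");
    hsv=cv2.cvtColor(p,cv2.COLOR_BGR2HSV)
    m0=np.zeros(hsv.shape[:2],bool);m0[r0:r1,c0:c1]=1
    H,S,V=[hsv[...,i].astype(int) for i in range(3)]
    for k,m in dict(red=((H<8)|(H>172))&(S>150)&(V>60),blue=(H>100)&(H<125)&(S>120)&(V>50),green=(H>40)&(H<85)&(S>100)).items():
        q=W[m&m0]; q=q[~np.isnan(q[:,0])]
        print(n,k,len(q),np.median(q,0).round(1) if len(q) else'', np.percentile(q,[3,97],axis=0).round(1).tolist())
    q=W[m0];q=q[q[:,2]>20]
    if n=="top":
        m=(V>120)&(S<60)&m0; q=W[m]
        for a,b in((5,18),(18,60),(60,85),(85,100),(100,125)):
            t=q[(q[:,2]>a)&(q[:,2]<b)]; print(a,b,len(t),np.median(t,0).round(1),t.min(0).round(),t.max(0).round())
    c=cv2.resize(p[r0:r1,c0:c1],None,fx=7,fy=7,interpolation=cv2.INTER_CUBIC)
    cv2.imwrite(f"pics/c_{n}.png",c)
a=cv2.imread("pics/c_top.png");b=cv2.imread("pics/c_scene.png")
h=max(a.shape[0],b.shape[0]);f=lambda i:cv2.copyMakeBorder(i,0,h-i.shape[0],0,0,cv2.BORDER_CONSTANT)
o=cv2.hconcat([f(a),f(b)]);cv2.imwrite("pics/both.png",cv2.resize(o,(800,int(800*h/o.shape[1]))))
```

```text
top red 45 [505.4 121.7 154.4] [[491.9, 107.3, 120.0], [526.0, 141.8, 160.5]]
top blue 117 [533.2 168.2 118.9] [[512.6, 141.5, 113.0], [554.4, 204.5, 122.9]]Traceback (most recent call last):
  File "<stdin>", line 9, in <module>
    return _quantile_unchecked(
        a, q, axis, out, overwrite_input, method, keepdims, weights)
    return _ureduce(a,
                    func=_quantile_ureduce_func,
    ...<5 lines>...
                    overwrite_input=overwrite_input,
                    method=method)
    r = func(a, **kwargs)
    result = _quantile(arr,
                       quantiles=q,
    ...<2 lines>...
                       out=out,
                       weights=wgt)
    slices_having_nans = np.isnan(arr[-1, ...])
                                  ~~~^^^^^^^^^
IndexError: index -1 is out of bounds for axis 0 with size 0
```

```bash
python3 -m handwheel '[[1,16,-16,-9,0],[1,32,-32,-9,0],[1,32,-32,-9,0],[1,32,-32,-9,0],[1,32,-32,-9,0],[1,32,-32,-9,0],[1,32,-32,-9,0],[1,32,-32,-9,0],[1,32,-32,-9,0],[1,32,-32,-9,0],[1,32,-32,-9,0],[1,32,-32,-9,0]]'
```

```text
time: 1.3
ee_pos: [407.9, -40.2, 340.1]
orientation: [0.0, 0.984, 0.177, 0.0]
ft_force: [0.6, -0.8, -0.3]
finger_gap: 1.003
grip_force: 0.0
```

```bash
python3 -m handwheel '[[1,32,-32,-9,0],[1,32,-32,-9,0],[1,32,-32,-9,0],[1,32,-32,-9,0],[1,16,-16,-9,0],[1,0,0,0,0],[1,0,0,0,0]]'
python3 - <<'E'
from h import *
s=snapshot("wrist");cv2.imwrite("pics/w1.png",s["pixels"]);np.save("w1p.npy",s["pixels"]);np.save("w1.npy",pts(s))
o=manip.get_obs();print(o["ee_pos"],o["orientation"],o["ft_force"],o["joints"])
T=np.array(s["extrinsics"]);print((-T[:3,:3].T@T[:3,3]).round(),T[:3,:3].round(2))
E
```

```text
time: 2.0
ee_pos: [492.7, 142.9, 384.2]
orientation: [0.0, 0.984, 0.177, -0.0]
ft_force: [0.2, 0.5, 0.2]
finger_gap: 1.0
grip_force: 0.0
[492.51385625 142.21219147 384.17362104] [ 7.22971016e-05  9.84257837e-01  1.76738231e-01 -3.19920033e-04] [0.51347509 0.30686481 0.57035302] [ 1.17397579e-01  1.97546040e-01  3.25142715e-01  1.69902297e+00
 -1.82873964e-04  2.90364723e+00]
[566. 171. 527.] [[ 0.35 -0.94 -0.  ]
 [-0.89 -0.33  0.31]
 [-0.29 -0.11 -0.95]]
```

View pics/w1.png

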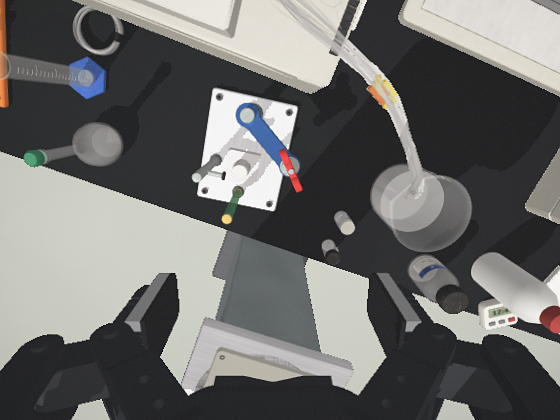

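The wrist view shows the clamp clearly: nut (290,170), pivot (247,116), vial cap (240,172), post (200,172), tube (228,216). I'll turn those into positions.

Run:
```python
from h import *
W=np.load("w1.npy");p=np.load("w1p.npy");hsv=cv2.cvtColor(p,cv2.COLOR_BGR2HSV)
m0=np.zeros(hsv.shape[:2],bool);m0[85:228,185:310]=1
H,S,V=[hsv[...,i].astype(int) for i in range(3)]
def st(k,m):
    q=W[m&m0];q=q[~np.isnan(q[:,0])];print(k,len(q),np.median(q,0).round(1),q.mean(0).round(1),np.percentile(q,[2,98],axis=0).round(1).tolist());return q
r=st("red",((H<8)|(H>172))&(S>150)&(V>60))
t=r[r[:,2]>r[:,2].max()-12][:,:2]; 
c,e,a=cv2.minAreaRect(r[:,:2].astype(np.float32));print("rect",c,e,a)
d=r[:,:2]-r[:,:2].mean(0);u,s,v=np.linalg.svd(d,full_matrices=False);print("dir",v[0],(d@v[0]).min(),(d@v[0]).max(),(d@v[1]).min(),(d@v[1]).max())
b=st("blue",(H>100)&(H<125)&(S>120)&(V>50))
g=b[b[:,2]>np.percentile(b[:,2],70)-3]
print("bluerect",cv2.minAreaRect(g[:,:2].astype(np.float32)))
st("green",(H>35)&(H<85)&(S>80)); st("brass",(H>18)&(H<33)&(S>100))
yy,xx=np.mgrid[:420,:560]
st("pivotcap",(abs(xx-247)<8)&(abs(yy-115)<8)&(S<80))
st("vialcap",(abs(xx-240)<10)&(abs(yy-172)<9)&(V>150)&(S<40)&(W[...,2]>60))
for (a,b_) in((197,177),(202,174),(210,165),(215,160),(228,217),(226,219),(240,170),(247,113)): print((a,b_),W[b_,a].round(1))
cv2.imwrite("pics/w1c.png",cv2.resize(p[85:228,185:310],None,fx=4,fy=4,interpolation=cv2.INTER_CUBIC))
```

```text
red 280 [507.1 126.  155.3] [506.6 126.6 149. ] [[465.1, 89.1, 0.4], [526.3, 146.3, 158.8]]
rect (491.30389404296875, 115.15604400634766) (93.11903381347656, 12.62246036529541) 41.95028305053711
dir [-0.71945703 -0.69453695] -27.634061928071784 65.52156694703646 -3.909471217109495 9.888684567377293
blue 983 [532.1 170.6 117.9] [532.3 170.6 117.8] [[507.6, 130.2, 116.1], [558.7, 207.8, 119.6]]
bluerect ((529.621826171875, 165.3763427734375), (98.12554168701172, 28.023447036743164), 60.890899658203125)
green 156 [430.3 178.3 112. ] [430.  178.4  99.3] [[426.9, 173.7, 28.2], [431.4, 183.9, 145.5]]
brass 67 [425.6 179.  151.1] [425.  178.9 145. ] [[420.6, 173.9, 22.8], [430.8, 183.9, 152.8]]
pivotcap 187 [546.9 196.8 123.7] [546.8 196.7 123.4] [[538.8, 188.7, 117.2], [554.6, 204.5, 125.5]]
vialcap 220 [468.7 185.1  74. ] [468.6 185.2  73.5] [[457.9, 175.0, 65.5], [478.7, 195.6, 75.7]]
(197, 177) [461.9 226.9 149.1]
(202, 174) [465.2 223.6 141.1]
(210, 165) [466.  224.7  84.1]
(215, 160) [465.8 225.3  40.2]
(228, 217) [428.3 177.6 151.1]
(226, 219) [425.8 179.  153.1]
(240, 170) [471.5 184.7  73.6]
(247, 113) [549.  197.2 123.4]
```

View pics/w1c.png

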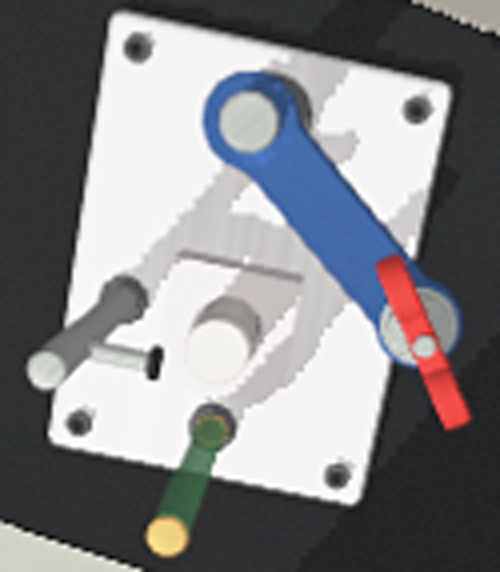

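The crop shows the stop screw on the post at (130,360), facing the vial at (218,345); the nut sits at the arm's end around (425,340).

Run:
```python
from h import *
W=np.load("w1.npy");p=np.load("w1p.npy");hsv=cv2.cvtColor(p,cv2.COLOR_BGR2HSV)
H,S,V=[hsv[...,i].astype(int) for i in range(3)]
m=((H<8)|(H>172))&(S>150)&(V>60);m[:85]=0;m[228:]=0;m[:,:185]=0;m[:,310:]=0
r=W[m];r=r[(r[:,2]>140)]
c,e,a=cv2.minAreaRect(r[:,:2].astype(np.float32));print(c,e,a,np.percentile(r[:,2],[5,50,95]))
vx=cv2.fitLine(r[:,:2].astype(np.float32),cv2.DIST_L2,0,.01,.01).ravel();print(vx,np.degrees(np.arctan2(vx[1],vx[0])))
piv=np.array([546.9,196.8]);n=np.array(c);print(np.linalg.norm(n-piv),np.degrees(np.arctan2(*(n-piv)[::-1]))%360)
R=np.array([[.938,.347],[.347,-.938]]); print("tool delta to nut", R@(n-np.array([492.5,142.2])))
```

```text
(507.66961669921875, 128.0067901611328) (51.76776885986328, 7.988064765930176) 44.41268539428711 [150.72396956 155.58434636 158.49105275]
[  0.7148767   0.6992505 508.19305   128.16757  ] 44.366905
79.19298386764216 240.30538634223177
tool delta to nut [ 9.30405665 18.57708782]
```

```bash
python3 -m handwheel '[[0,0,0,0,-0.1483],[0,0,0,0,-0.1483],[0,0,0,0,-0.1483],[0,0,0,0,-0.1483],[0,0,0,0,-0.1483],[0,0,0,0,-0.1483],[0,0,0,0,-0.1483],[0,0,0,0,-0.1483],[0,0,0,0,-0.1483],[0,0,0,0,-0.1483],[0,0,0,0,-0.1483],[0,0,0,0,-0.1483]]'; python3 -m handwheel '[[0,0,0,0,-0.1483],[0,0,0,0,-0.1483],[0,0,0,0,-0.1483],[0,0,0,0,-0.1483],[0,0,0,0,-0.1483],[0,0,0,0,-0.1483],[0,0,0,0,-0.1483],[0,0,0,0,-0.1483],[0,0,0,0,-0.1483],[0,0,0,0,-0.1483],[0,0,0,0,-0.1483],[0,0,0,0,-0.1483]]'
cat >> h.py <<'E'
def yaw(o):
    q=o["orientation"];return 2*np.arctan2(q[2],q[1])
def delta(t,o=None):
    o=o or manip.get_obs();y=yaw(o);d=np.array(t)-o["ee_pos"]
    return np.degrees(y)%360,np.array([d[0]*np.cos(y)+d[1]*np.sin(y),d[0]*np.sin(y)-d[1]*np.cos(y),-d[2]]).round(1)
E
python3 -c "
from h import *
o=manip.get_obs();print(o['joints'].round(2),o['ee_pos'],delta([508,128,200]),o['wrist_torque'],o['finger_gap'])"
```

```text
time: 3.25
ee_pos: [492.5, 141.0, 384.5]
orientation: [0.0, 0.481, 0.877, -0.0]
ft_force: [-0.1, -0.3, 0.4]
finger_gap: 0.499
grip_force: 0.0
time: 4.45
ee_pos: [492.5, 141.0, 384.5]
orientation: [0.0, -0.379, 0.926, -0.0]
ft_force: [-0.2, -1.1, -0.0]
finger_gap: 0.498
grip_force: 0.0
[ 0.11  0.2   0.32  1.7  -0.   -0.66] [492.51106987 141.00590581 384.49475769] (np.float64(224.49996359029635), array([ -1.9, -20.1, 184.5])) [-0.00217423 -0.03975206  0.00701578] 0.49764818987764375
```

```bash
python3 -m handwheel '[[0,-0.5,-5,30,0],[0,-0.5,-5,40,0],[0,-0.5,-5,40,0],[0,-0.5,-5,40,0],[0,0,0,25,0],[0,0,0,0,0],[0,0,0,0,0]]'
python3 - <<'E'
from h import *
s=snapshot("wrist");cv2.imwrite("pics/w2.png",s["pixels"]);W=pts(s)
hsv=cv2.cvtColor(s["pixels"],cv2.COLOR_BGR2HSV);H,S,V=[hsv[...,i].astype(int) for i in range(3)]
m=((H<8)|(H>172))&(S>150)&(V>60)&(W[...,2]>140)&(W[...,2]<165)
n,l,st,_=cv2.connectedComponentsWithStats(m.astype(np.uint8));i=1+st[1:,4].argmax();print(st[i])
r=W[l==i]
c,e,a=cv2.minAreaRect(r[:,:2].astype(np.float32));print(c,e,a,np.percentile(r[:,2],[5,50,95]))
v=cv2.fitLine(r[:,:2].astype(np.float32),cv2.DIST_L2,0,.01,.01).ravel();print(v,np.degrees(np.arctan2(v[1],v[0])))
o=manip.get_obs();print(o["ee_pos"],delta([*c,129]))
E
```

```text
time: 5.15
ee_pos: [508.4, 128.5, 210.2]
orientation: [0.0, -0.376, 0.927, -0.0]
ft_force: [-0.7, 1.5, 0.3]
finger_gap: 0.5
grip_force: 0.0
[265 190  13  40 445]
(497.613037109375, 117.76209259033203) (26.403751373291016, 7.566125869750977) 44.57819747924805 [151.10673873 155.64122765 158.28628966]
[  0.7049072    0.70929956 496.01987    116.29874   ] 45.177948
[508.99112431 128.80089551 210.99293818] (np.float64(224.20182788765064), array([15.9,  0. , 82. ]))
```

View pics/w2.png

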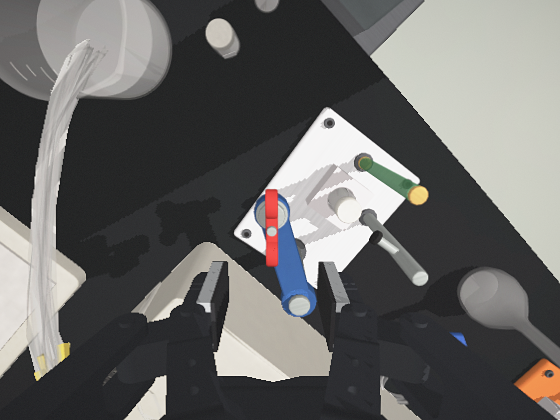

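The nut at (271,232) lies centred between the fingers, blade parallel to the pads. I'll descend and grip.

```bash
python3 -m handwheel '[[0,1,0,20,0],[0,1,0,25,0],[0,0,0,20,0],[0,0,0,10,0],[0,0,0,6,0],[0,0,0,0,0],[0,0,0,0,0]]' 80; python3 -m handwheel '[[-1,0,0,0,0],[-1,0,0,0,0],[-1,0,0,0,0],[-1,0,0,0,0],[-1,0,0,0,0],[-1,0,0,0,0],[-1,0,0,0,0]]' 80
python3 -c "
from h import *
o=manip.get_obs();print(o['joints'].round(3),o['ee_pos'],yaw(o),o['ft_force'],o['wrist_torque'])"
```

```text
time: 5.9
ee_pos: [507.9, 128.0, 129.3]
orientation: [0.001, -0.377, 0.926, -0.0]
ft_force: [1.0, 0.3, 0.1]
finger_gap: 0.501
grip_force: 0.0
time: 6.6
ee_pos: [507.7, 127.7, 129.0]
orientation: [0.001, -0.377, 0.926, -0.0]
ft_force: [-1.5, -2.4, 5.5]
finger_gap: 0.076
grip_force: 78.3
[ 8.600e-02  2.650e-01 -2.380e-01  1.066e+00 -1.000e-03 -6.860e-01] [507.65290839 127.68237884 129.00275801] 3.9136786478908596 [-1.50249084 -2.41721489  5.52293461] [-0.41173543  0.24148812 -0.04652931]
```

```bash
python3 -m handwheel '[[-1,1.0,3.87,0,0.05],[-1,1.0,3.87,0,0.05],[-1,1.0,3.87,0,0.05],[-1,1.0,3.87,0,0.05],[-1,1.0,3.87,0,0.05],[-1,1.0,3.87,0,0.05],[-1,1.0,3.87,0,0.05],[-1,1.0,3.87,0,0.05],[-1,1.0,3.87,0,0.05],[-1,1.0,3.87,0,0.05],[-1,1.0,3.87,0,0.05],[-1,1.0,3.87,0,0.05]]' 80
cat > st.py <<'E'
from h import *
o=manip.get_obs();d=o['ee_pos'][:2]-np.array([546.9,196.8])
print(o['joints'].round(2),'ee',o['ee_pos'].round(1),'yaw',np.degrees(yaw(o)).round(1),'F',o['ft_force'].round(1),'M',o['wrist_torque'].round(3),'r',np.linalg.norm(d).round(1),'arm',(np.degrees(np.arctan2(d[1],d[0]))%360).round(1))
E
python3 st.py
```

```text
time: 7.8
ee_pos: [475.8, 162.0, 129.0]
orientation: [0.001, -0.085, 0.996, -0.001]
ft_force: [1.5, -4.1, 3.9]
finger_gap: 0.073
grip_force: 78.2
[ 0.16  0.23 -0.29  1.05 -0.   -0.01] ee [475.8 162.  129. ] yaw 189.7 F [ 1.5 -4.1  3.9] M [-0.825 -0.435 -0.038] r 79.1 arm 206.1
```

```bash
python3 -m handwheel '[[-1,1.0,3.87,0,0.05],[-1,1.0,3.87,0,0.05],[-1,1.0,3.87,0,0.05],[-1,1.0,3.87,0,0.05],[-1,0.5,1.94,0,0.025],[-1,0.25,0.97,0,0.0125],[-1,0,0,0,0]]' 80
python3 st.py
```

```text
time: 8.5
ee_pos: [469.7, 180.0, 129.0]
orientation: [0.001, 0.033, 0.999, -0.0]
ft_force: [1.6, -4.6, 5.2]
finger_gap: 0.074
grip_force: 78.4
[ 0.2   0.23 -0.28  1.05 -0.    0.27] ee [469.7 180.  129. ] yaw 176.2 F [ 1.6 -4.6  5.2] M [-0.854 -0.37  -0.13 ] r 79.0 arm 192.3
```

```bash
python3 -m handwheel '[[-1,0.25,0.97,0,0.0125],[-1,0.25,0.97,0,0.0125],[-1,0,0,0,0]]' 80; python3 st.py
```

```text
time: 8.8
ee_pos: [469.4, 182.0, 129.0]
orientation: [0.001, 0.045, 0.999, -0.0]
ft_force: [0.9, -4.0, 6.1]
finger_gap: 0.076
grip_force: 78.4
[ 0.2   0.23 -0.28  1.05 -0.    0.29] ee [469.4 182.  129. ] yaw 174.8 F [ 0.9 -4.   6.1] M [-0.767 -0.369 -0.25 ] r 78.9 arm 190.8
```

```bash
python3 -m handwheel '[[-1,0.25,0.97,0,0.0125],[-1,0.25,0.97,0,0.0125],[-1,0,0,0,0]]' 80; python3 st.py; python3 -m handwheel '[[-1,0.15,0.48,0,0.006],[-1,0.15,0.48,0,0.006],[-1,0,0,0,0]]' 80; python3 st.py
```

```text
time: 9.1
ee_pos: [469.0, 184.1, 129.0]
orientation: [0.001, 0.058, 0.998, -0.0]
ft_force: [1.4, -3.8, 5.6]
finger_gap: 0.072
grip_force: 78.5
[ 0.21  0.23 -0.28  1.05 -0.    0.32] ee [469.  184.1 129. ] yaw 173.4 F [ 1.4 -3.8  5.6] M [-0.717 -0.311 -0.191] r 78.9 arm 189.3
time: 9.4
ee_pos: [468.9, 184.4, 129.0]
orientation: [0.001, 0.064, 0.998, -0.001]
ft_force: [1.3, -7.4, 5.4]
finger_gap: 0.074
grip_force: 78.5
[ 0.21  0.23 -0.28  1.05 -0.    0.34] ee [468.9 184.4 129. ] yaw 172.7 F [ 1.3 -7.4  5.4] M [-1.453 -0.484  0.163] r 78.9 arm 189.0
```

```bash
python3 -m handwheel '[[-1,0.1,0.5,0,0],[-1,0.1,0.5,0,0],[-1,0,0,0,0]]' 80; python3 st.py
```

```text
time: 9.7
ee_pos: [469.0, 184.5, 128.9]
orientation: [0.001, 0.064, 0.998, -0.002]
ft_force: [1.6, -12.7, 5.7]
finger_gap: 0.078
grip_force: 78.7
[ 0.21  0.23 -0.28  1.05 -0.    0.34] ee [469.  184.5 128.9] yaw 172.7 F [  1.6 -12.7   5.7] M [-2.515 -0.442  0.113] r 78.9 arm 188.9
```

```bash
python3 -m handwheel '[[-1,0,-0.4,0,0.03],[-1,0,-0.4,0,0.04],[-1,0,0,0,0.04],[-1,0,0,0,0.04]]' 80; python3 st.py;  python3 -m handwheel '[[-1,0,0,0,0.04],[-1,0,0,0,0.04],[-1,0,0,0,0.04],[-1,0,0,0,0.04]]' 80; python3 st.py
```

```text
time: 10.1
ee_pos: [468.9, 184.3, 129.0]
orientation: [0.001, 0.139, 0.99, -0.001]
ft_force: [2.3, -8.5, 6.2]
finger_gap: 0.075
grip_force: 78.6
[ 0.21  0.23 -0.28  1.05 -0.    0.49] ee [468.9 184.3 129. ] yaw 164.0 F [ 2.3 -8.5  6.2] M [-1.831 -0.59   0.2  ] r 79.0 arm 189.1
time: 10.5
ee_pos: [468.9, 184.2, 129.0]
orientation: [0.001, 0.218, 0.976, -0.001]
ft_force: [1.9, -10.2, 4.9]
finger_gap: 0.076
grip_force: 78.6
[ 0.21  0.23 -0.28  1.05 -0.    0.65] ee [468.9 184.2 129. ] yaw 154.8 F [  1.9 -10.2   4.9] M [-2.02  -0.524  0.172] r 79.0 arm 189.2
```

```bash
python3 -m handwheel '[[-1,0,0,0,0.04],[-1,0,0,0,0.04],[-1,0,0,0,0.04],[-1,0,0,0,0.04],[-1,0,0,0,0.04]]' 80 >/dev/null; python3 st.py;  python3 -m handwheel '[[-1,0,0,0,0.04],[-1,0,0,0,0.04],[-1,0,0,0,0.04],[-1,0,0,0,0.04],[-1,0,0,0,0.04]]' 80 >/dev/null; python3 st.py;  python3 -m handwheel '[[-1,0,0,0,0.04],[-1,0,0,0,0.04],[-1,0,0,0,0.04],[-1,0,0,0,0.04],[-1,0,0,0,0.04]]' 80>/dev/null; python3 st.py
```

```text
[ 0.21  0.23 -0.28  1.05 -0.    0.85] ee [468.8 184.  129. ] yaw 143.4 F [  3.  -10.7   5.4] M [-2.202 -0.445  0.175] r 79.1 arm 189.3
[ 0.21  0.23 -0.28  1.05 -0.    1.05] ee [468.7 183.9 129. ] yaw 131.9 F [  1.2 -11.6   7. ] M [-2.366 -0.244  0.201] r 79.3 arm 189.4
time: 12.0
ee_pos: [468.5, 183.8, 128.9]
orientation: [0.002, 0.497, 0.868, -0.001]
ft_force: [0.2, -12.4, 7.3]
finger_gap: 0.076
grip_force: 78.8
[ 0.21  0.23 -0.28  1.05 -0.    1.25] ee [468.5 183.8 128.9] yaw 120.4 F [  0.2 -12.4   7.3] M [-2.496 -0.143  0.174] r 79.5 arm 189.4
```

```bash
python3 -m handwheel '[[-1,-0.3,-0.17,0,0.04],[-1,-0.3,-0.17,0,0.04],[-1,0,0,0,0.04],[-1,0,0,0,0.04],[-1,0,0,0,0.04]]' 80 >/dev/null; python3 st.py;  python3 -m handwheel '[[-1,0,0,0,0.04],[-1,0,0,0,0.04],[-1,0,0,0,0.04],[-1,0,0,0,0.04],[-1,0,0,0,0.04]]' 80 >/dev/null; python3 st.py
```

```text
[ 0.21  0.23 -0.28  1.05 -0.    1.45] ee [468.3 183.6 128.9] yaw 109.0 F [ 0.3 -8.3  7.6] M [-1.93  -0.071  0.132] r 79.7 arm 189.5
[ 0.21  0.23 -0.28  1.05 -0.    1.65] ee [468.2 183.6 128.9] yaw 97.6 F [-0.9 -9.3  7.9] M [-1.924  0.146  0.229] r 79.8 arm 189.5
```

```bash
cat > s2.py <<'E'
from h import *
o=manip.get_obs();y=np.degrees(yaw(o))%360;M=o['wrist_torque'][2]
print('tot %.3f yaw %.1f Mz %.3f'%(np.radians((173.1-y+20)%360-20),y,M),'F',o['ft_force'].round(1),'j6 %.2f'%o['joints'][5],o['ee_pos'].round(1))
open('log','a').write('%f %f\n'%(y,M))
E
R='-m handwheel'
python3 -m handwheel '[[-1,0,0,0,0.04],[-1,0,0,0,0.04]]' >/dev/null; python3 s2.py
python3 -m handwheel '[[-1,0,0,0,0.04],[-1,0,0,0,0.04]]' >/dev/null; python3 s2.py
python3 -m handwheel '[[-1,0,0,0,0.04],[-1,0,0,0,0.04]]' >/dev/null; python3 s2.py
python3 -m handwheel '[[-1,0,0,0,0.04],[-1,0,0,0,0.04]]' >/dev/null; python3 s2.py
python3 -m handwheel '[[-1,0,0,0,0.04],[-1,0,0,0,0.04]]' >/dev/null; python3 s2.py
python3 -m handwheel '[[-1,0,0,0,0.04],[-1,0,0,0,0.04]]' >/dev/null; python3 s2.py
```

```text
tot 1.399 yaw 93.0 Mz 0.238 F [-1.4 -9.4  6.9] j6 1.73 [468.1 183.6 128.9]
tot 1.479 yaw 88.4 Mz 0.243 F [-2.  -9.   8.7] j6 1.81 [468.  183.6 128.9]
tot 1.559 yaw 83.8 Mz 0.154 F [-2.  -8.9  8.8] j6 1.89 [467.9 183.6 128.9]
tot 1.638 yaw 79.2 Mz 0.149 F [-2.4 -9.5  9.3] j6 1.97 [467.9 183.6 128.9]
tot 1.718 yaw 74.6 Mz 0.239 F [-1.9 -9.8  9.3] j6 2.05 [467.8 183.6 129. ]
tot 1.798 yaw 70.1 Mz 0.247 F [-3.  -9.3  9.7] j6 2.13 [467.7 183.6 128.9]
```

```bash
python3 -m handwheel '[[-1,0,0,0,0.03],[-1,0,0,0,0.03]]' >/dev/null; python3 s2.py
python3 -m handwheel '[[-1,0,0,0,0.03],[-1,0,0,0,0.03]]' >/dev/null; python3 s2.py
python3 -m handwheel '[[-1,0,0,0,0.03],[-1,0,0,0,0.03]]' >/dev/null; python3 s2.py
python3 -m handwheel '[[-1,0,0,0,0.03],[-1,0,0,0,0.03]]' >/dev/null; python3 s2.py
python3 -m handwheel '[[-1,0,0,0,0.03],[-1,0,0,0,0.03]]' >/dev/null; python3 s2.py
python3 -m handwheel '[[-1,0,0,0,0.03],[-1,0,0,0,0.03]]' >/dev/null; python3 s2.py
```

```text
tot 1.858 yaw 66.6 Mz 0.208 F [-3.6 -8.5  9.7] j6 2.19 [467.7 183.6 128.9]
tot 1.918 yaw 63.2 Mz 0.194 F [-3.9 -9.  10.4] j6 2.25 [467.6 183.6 129. ]
tot 1.978 yaw 59.8 Mz 0.219 F [-3.1 -8.4 10.4] j6 2.31 [467.6 183.7 128.9]
tot 2.038 yaw 56.3 Mz 0.211 F [-3.4 -8.7 11.1] j6 2.37 [467.6 183.7 128.9]
tot 2.098 yaw 52.9 Mz 0.213 F [-3.9 -7.6 10.3] j6 2.43 [467.5 183.7 128.9]
tot 2.158 yaw 49.5 Mz 0.241 F [-4.6 -8.8  9.5] j6 2.49 [467.4 183.8 128.9]
```

```bash
python3 -m handwheel '[[-1,0,0,0,0.03],[-1,0,0,0,0.03]]' >/dev/null; python3 s2.py
python3 -m handwheel '[[-1,0,0,0,0.03],[-1,0,0,0,0.03]]' >/dev/null; python3 s2.py
python3 -m handwheel '[[-1,0,0,0,0.03],[-1,0,0,0,0.03]]' >/dev/null; python3 s2.py
python3 -m handwheel '[[-1,0,0,0,0.03],[-1,0,0,0,0.03]]' >/dev/null; python3 s2.py
python3 -m handwheel '[[-1,0,0,0,0.03],[-1,0,0,0,0.03]]' >/dev/null; python3 s2.py
```

```text
tot 2.218 yaw 46.0 Mz 0.219 F [-4.3 -8.1 10.8] j6 2.55 [467.4 183.8 128.9]
tot 2.278 yaw 42.6 Mz 0.181 F [-5.1 -7.3 10.3] j6 2.61 [467.4 183.8 128.9]
tot 2.338 yaw 39.2 Mz 0.256 F [-4.8 -7.6 10.9] j6 2.67 [467.3 183.9 128.9]
tot 2.398 yaw 35.7 Mz 0.256 F [-5.3 -6.2 11.1] j6 2.73 [467.3 183.9 128.9]
tot 2.458 yaw 32.3 Mz 0.183 F [-4.5 -7.  11.3] j6 2.79 [467.2 184.  128.9]
```

```bash
python3 -m handwheel '[[-1,0,0,0,0.03],[-1,0,0,0,0.03]]' >/dev/null; python3 s2.py
python3 -m handwheel '[[-1,0,0,0,0.03],[-1,0,0,0,0.03]]' >/dev/null; python3 s2.py
python3 -m handwheel '[[-1,0,0,0,0.03],[-1,0,0,0,0.03]]' >/dev/null; python3 s2.py
python3 -m handwheel '[[-1,0,0,0,0.03],[-1,0,0,0,0.03]]' >/dev/null; python3 s2.py
```

```text
tot 2.518 yaw 28.9 Mz 0.205 F [-5.4 -6.7 11.4] j6 2.85 [467.2 184.  128.9]
tot 2.578 yaw 25.4 Mz 0.170 F [-5.  -6.3 11. ] j6 2.91 [467.2 184.1 129. ]
tot 2.638 yaw 22.0 Mz 0.278 F [-5.2 -6.5 10.9] j6 2.97 [467.1 184.1 128.9]
tot 2.697 yaw 18.5 Mz 0.180 F [-4.5 -6.4 11.7] j6 3.03 [467.2 184.2 129. ]
```

```bash
python3 -m handwheel '[[-0.5,0,0,0,0],[-0.5,0,0,0,0],[-0.5,0,0,0,0],[-0.5,0,0,0,0],[-0.5,0,0,-8,0],[-0.5,0,0,-16,0],[-0.5,0,0,-20,0],[-0.5,0,0,-12,0],[-0.5,0,0,0,0],[-0.5,0,0,0,0]]'; python3 s2.py; python3 -c "
from h import *
print(delta([468.1,184.3,185]))"
```

```text
time: 18.2
ee_pos: [467.8, 184.9, 184.0]
orientation: [-0.0, 0.987, 0.162, 0.0]
ft_force: [-0.7, 0.2, -1.1]
finger_gap: 0.249
grip_force: 0.0
tot 2.697 yaw 18.6 Mz 0.013 F [-0.7  0.2 -1.1] j6 3.03 [467.8 184.9 184. ]
(np.float64(18.595786781671542), array([ 0.1,  0.7, -1. ]))
```

Baseline Mz is about 0 (0.013). Now the half turn back.

```bash
sed -i '$d' log; python3 -m handwheel '[[-0.5,0,0.6,-2,-0.1428],[-0.5,0,0,0,-0.1428],[-0.5,0,0,0,-0.1428],[-0.5,0,0,0,-0.1428],[-0.5,0,0,0,-0.1428],[-0.5,0,0,0,-0.1428],[-0.5,0,0,0,-0.1428],[-0.5,0,0,0,-0.1428],[-0.5,0,0,0,-0.1428],[-0.5,0,0,0,-0.1428],[-0.5,0,0,0,-0.1428]]' >/dev/null; python3 -m handwheel '[[-0.5,0,0,0,-0.1428],[-0.5,0,0,0,-0.1428],[-0.5,0,0,0,-0.1428],[-0.5,0,0,0,-0.1428],[-0.5,0,0,0,-0.1428],[-0.5,0,0,0,-0.1428],[-0.5,0,0,0,-0.1428],[-0.5,0,0,0,-0.1428],[-0.5,0,0,0,-0.1428],[-0.5,0,0,0,-0.1428],[-0.5,0,0,0,-0.1428],[-0.5,0,0,0,0]]'
python3 - <<'E'
from h import *
s=snapshot("wrist");cv2.imwrite("pics/w3.png",s["pixels"])
W=pts(s);hsv=cv2.cvtColor(s["pixels"],cv2.COLOR_BGR2HSV);H,S,V=[hsv[...,i].astype(int) for i in range(3)]
m=((H<8)|(H>172))&(S>150)&(V>60)&(W[...,2]>140)&(W[...,2]<165)
r=W[m];r=r[np.hypot(*(r[:,:2]-[468,184.5]).T)<40]
c,e,a=cv2.minAreaRect(r[:,:2].astype(np.float32));print(len(r),c,e,a)
v=cv2.fitLine(r[:,:2].astype(np.float32),cv2.DIST_L2,0,.01,.01).ravel();print(np.degrees(np.arctan2(v[1],v[0])))
print(delta([468.1,184.3,129]),manip.get_obs()["joints"][5])
E
```

```text
time: 20.5
ee_pos: [467.6, 184.2, 185.3]
orientation: [-0.001, -0.163, 0.987, -0.0]
ft_force: [-0.7, -0.3, 0.0]
finger_gap: 0.249
grip_force: 0.0
1002 (466.804443359375, 184.82215881347656) (52.389381408691406, 7.413528919219971) 18.973445892333984
19.02334
(np.float64(198.41553863093137), array([-0.4, -0.1, 56.4])) -0.11326803555442214
```

View pics/w3.png

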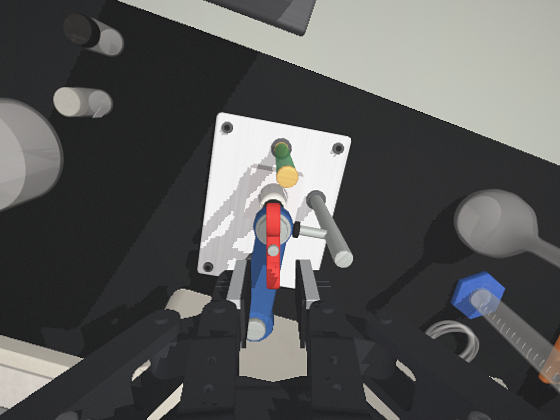

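The view shows the arm against the stop screw (298,229), the blade (273,250) aligned between the fingers, and the tube (287,176) and post (343,258) untouched.

```bash
python3 -m handwheel '[[-0.5,-0.4,0,12,0],[-0.5,0,0,20,0],[-0.5,0,0,16,0],[-0.5,0,0,8,0],[-0.5,0,0,0,0],[-1,0,0,0,0],[-1,0,0,0,0],[-1,0,0,0,0],[-1,0,0,0,0],[-1,0,0,0,0]]' 80; python3 s2.py; sed -i '$d' log
python3 -m handwheel '[[-1,0,0,0,0.03],[-1,0,0,0,0.03]]' >/dev/null; python3 s2.py
python3 -m handwheel '[[-1,0,0,0,0.03],[-1,0,0,0,0.03]]' >/dev/null; python3 s2.py
python3 -m handwheel '[[-1,0,0,0,0.02],[-1,0,0,0,0.02]]' >/dev/null; python3 s2.py
python3 -m handwheel '[[-1,0,0,0,0.02],[-1,0,0,0,0.02]]' >/dev/null; python3 s2.py
```

```text
time: 21.55
ee_pos: [468.6, 184.6, 130.6]
orientation: [0.0, -0.162, 0.987, 0.0]
ft_force: [-1.7, 0.9, -0.1]
finger_gap: 0.072
grip_force: 78.5
tot 5.838 yaw 198.6 Mz 0.127 F [-1.7  0.9 -0.1] j6 -0.12 [468.6 184.6 130.6]
tot 5.899 yaw 195.1 Mz 0.168 F [-1.   0.2  0.9] j6 -0.06 [468.6 184.5 130.6]
tot -0.324 yaw 191.7 Mz 0.307 F [-1.2 -0.1  1.8] j6 0.00 [468.6 184.5 130.6]
tot -0.284 yaw 189.4 Mz 0.215 F [-1.5  0.1  3.2] j6 0.04 [468.6 184.5 130.6]
tot -0.244 yaw 187.1 Mz 0.328 F [-1.4 -0.3  4.4] j6 0.09 [468.6 184.5 130.6]
```

```bash
sed -i 's/(173.1-y+20)%360-20/(353.1-y)/' s2.py
python3 -m handwheel '[[-1,0,0,0,0.02]]' >/dev/null; python3 s2.py
python3 -m handwheel '[[-1,0,0,0,0.02]]' >/dev/null; python3 s2.py
python3 -m handwheel '[[-1,0,0,0,0.02]]' >/dev/null; python3 s2.py
python3 -m handwheel '[[-1,0,0,0,0.02]]' >/dev/null; python3 s2.py
python3 -m handwheel '[[-1,0,0,0,0.02]]' >/dev/null; python3 s2.py
python3 -m handwheel '[[-1,0,0,0,0.02]]' >/dev/null; python3 s2.py
```

```text
tot 2.918 yaw 185.9 Mz 0.296 F [-1.3  0.6  5.3] j6 0.11 [468.6 184.4 130.6]
tot 2.938 yaw 184.8 Mz 0.224 F [-2.2  0.6  5.4] j6 0.13 [468.6 184.4 130.6]
tot 2.958 yaw 183.6 Mz 0.235 F [-1.9 -1.1  5.6] j6 0.15 [468.6 184.4 130.6]
tot 2.978 yaw 182.5 Mz 0.258 F [-1.9  0.5  6.6] j6 0.17 [468.6 184.4 130.6]
tot 2.998 yaw 181.3 Mz 0.306 F [-1.7 -0.6  5.5] j6 0.19 [468.6 184.4 130.6]
tot 3.018 yaw 180.2 Mz 0.287 F [-1.3 -1.1  6.2] j6 0.21 [468.6 184.4 130.6]
```

```bash
python3 -m handwheel '[[-1,0,0,0,0.015]]' >/dev/null; python3 s2.py
python3 -m handwheel '[[-1,0,0,0,0.015]]' >/dev/null; python3 s2.py
python3 -m handwheel '[[-1,0,0,0,0.015]]' >/dev/null; python3 s2.py
python3 -m handwheel '[[-1,0,0,0,0.015]]' >/dev/null; python3 s2.py
python3 -m handwheel '[[-1,0,0,0,0.015]]' >/dev/null; python3 s2.py
python3 -m handwheel '[[-1,0,0,0,0.015]]' >/dev/null; python3 s2.py
python3 - <<'E'
import numpy as np
a=np.loadtxt('log');y=a[:,0];t=np.radians(np.where((np.arange(len(y))>10)&(y>100),353.1-y,173.1-y));M=a[:,1]
for k in range(0,len(t),4): print(t[k:k+4].mean().round(2),M[k:k+4].mean().round(3))
for b in(.19,.2,.21,None):
  best=min(((np.sum((M-(m:=(np.mean(M-.16*np.maximum(t-t0,0)) if b is None else b))-.16*np.maximum(t-t0,0))**2),t0,m) for t0 in np.arange(2,3,.01)));print(b,best, "F now",40*(t[-1]-best[1]),"sd",np.sqrt(best[0]/len(t)))
  best=min(((np.sum((M-b0-.032*(t>t1)-.16*np.maximum(t-t0,0))**2),t0,t1,b0) for b0 in([b] if b else [.18,.185,.19,.195,.2,.205,.21,.215,.22]) for t0 in np.arange(2,3.1,.02) for t1 in np.arange(1,t0,.05)));print("  seat",best,"F",8+40*(t[-1]-best[1]))
E
```

```text
tot 3.033 yaw 179.3 Mz 0.246 F [-2.6 -0.5  5.7] j6 0.22 [468.6 184.4 130.6]
tot 3.048 yaw 178.5 Mz 0.300 F [-1.9 -1.2  6.4] j6 0.23 [468.6 184.4 130.6]
tot 3.063 yaw 177.6 Mz 0.244 F [-2.5 -0.9  6. ] j6 0.25 [468.6 184.4 130.6]
tot 3.078 yaw 176.7 Mz 0.310 F [-2.3 -0.6  6.2] j6 0.26 [468.6 184.3 130.6]
tot 3.093 yaw 175.9 Mz 0.294 F [-2.2  0.1  5.6] j6 0.28 [468.6 184.3 130.6]
tot 3.108 yaw 175.0 Mz 0.298 F [-1.9 -1.6  5.4] j6 0.29 [468.6 184.4 130.6]
1.52 0.196
1.82 0.222
2.07 0.221
2.31 0.228
2.55 0.209
2.78 0.217
2.93 0.271
3.01 0.274
3.07 0.287
3.11 0.298
0.19 (np.float64(0.05895428711677677), np.float64(2.4799999999999898), 0.19) F now 25.11806846041175 sd 0.03991690257602958
  seat (np.float64(0.04773305208347382), np.float64(2.6800000000000006), np.float64(1.6500000000000006), 0.19) F 25.118068460411315
0.2 (np.float64(0.05218197614944368), np.float64(2.5399999999999885), 0.2) F now 22.7180684604118 sd 0.03755427645042165
  seat (np.float64(0.05057311247674977), np.float64(2.7400000000000007), np.float64(1.6500000000000006), 0.2) F 22.718068460411313
0.21 (np.float64(0.04913379222766795), np.float64(2.5899999999999874), 0.21) F now 20.718068460411843 sd 0.03644091560975811
  seat (np.float64(0.04600403935088453), np.float64(2.8000000000000007), np.float64(2.8000000000000016), 0.21) F 20.31806846041131
None (np.float64(0.04906218905342413), np.float64(2.609999999999987), np.float64(0.2122347892788002)) F now 19.91806846041186 sd 0.03641435307062318
  seat (np.float64(0.04592215136429106), np.float64(2.8000000000000007), np.float64(2.8000000000000016), 0.215) F 20.31806846041131
```

```bash
python3 -m handwheel '[[-1,0,0,0,0.015]]' >/dev/null; python3 s2.py
python3 -m handwheel '[[-1,0,0,0,0.015]]' >/dev/null; python3 s2.py
python3 -m handwheel '[[-1,0,0,0,0.015]]' >/dev/null; python3 s2.py
python3 -m handwheel '[[-1,0,0,0,0.015]]' >/dev/null; python3 s2.py
python3 -m handwheel '[[-1,0,0,0,0.015]]' >/dev/null; python3 s2.py
python3 -m handwheel '[[-1,0,0,0,0.015]]' >/dev/null; python3 s2.py
python3 -m handwheel '[[-1,0,0,0,0.015]]' >/dev/null; python3 s2.py
python3 -m handwheel '[[-1,0,0,0,0.015]]' >/dev/null; python3 s2.py
cat > fit.py <<'E'
import numpy as np
a=np.loadtxt('log');y=a[:,0];t=np.radians(np.where((np.arange(len(y))>10)&(y>100),353.1-y,173.1-y));M=a[:,1]
for k in range(22,len(t),4): print(t[k:k+4].mean().round(2),M[k:k+4].mean().round(3))
k=t>2.86;m=M[k]+.16*(t[-1]-t[k]);print("Mz now %.3f +- %.3f"%(m.mean(),m.std()/k.sum()**.5),"F (base .20) %.1f"%((m.mean()-.2)/.004))
E
python3 fit.py
```

```text
tot 3.123 yaw 174.2 Mz 0.318 F [-2.4 -1.9  5.5] j6 0.31 [468.6 184.3 130.6]
tot 3.138 yaw 173.3 Mz 0.291 F [-1.9 -0.8  6.4] j6 0.32 [468.6 184.3 130.6]
tot 3.153 yaw 172.4 Mz 0.321 F [-2.  -1.3  6.8] j6 0.34 [468.6 184.3 130.6]
tot 3.168 yaw 171.6 Mz 0.321 F [-1.6 -0.   6.7] j6 0.35 [468.6 184.3 130.6]
tot 3.183 yaw 170.7 Mz 0.313 F [-2.9 -0.6  5.3] j6 0.37 [468.6 184.3 130.6]
tot 3.198 yaw 169.9 Mz 0.262 F [-1.5 -1.2  5.7] j6 0.38 [468.6 184.3 130.6]
tot 3.213 yaw 169.0 Mz 0.342 F [-2.5 -1.6  6.1] j6 0.40 [468.6 184.3 130.6]
tot 3.228 yaw 168.2 Mz 0.275 F [-2.6 -0.8  5.5] j6 0.41 [468.6 184.3 130.6]
2.87 0.286
2.97 0.256
3.04 0.269
3.1 0.305
3.16 0.311
3.21 0.293
Mz now 0.314 +- 0.007 F (base .20) 28.4
```

```bash
python3 -m handwheel '[[-1,0,0,0,0.02]]' >/dev/null; python3 s2.py
python3 -m handwheel '[[-1,0,0,0,0.015]]' >/dev/null; python3 s2.py; python3 fit.py|tail -1
python3 -m handwheel '[[-0.5,0,0,0,0],[-0.5,0,0,0,0],[-0.5,0,0,0,0],[-0.5,0,0,0,0],[-0.5,0,0,-8,0],[-0.5,0,0,-20,0],[-0.5,0,0,-40,0],[-0.5,0,0,-40,0],[-0.5,0,0,-20,0],[-0.5,0,0,0,0],[-0.5,0,0,0,0]]'
python3 - <<'E'
from h import *
s=snapshot("wrist");cv2.imwrite("pics/w4.png",s["pixels"])
E
```

```text
tot 3.248 yaw 167.0 Mz 0.247 F [-2.1 -1.6  6.2] j6 0.43 [468.6 184.3 130.7]
tot 3.263 yaw 166.1 Mz 0.350 F [-1.6 -0.8  6.3] j6 0.45 [468.6 184.3 130.6]
Mz now 0.318 +- 0.007 F (base .20) 29.4
time: 25.65
ee_pos: [468.4, 184.5, 258.5]
orientation: [0.0, 0.12, 0.993, 0.0]
ft_force: [-0.5, -0.3, -0.8]
finger_gap: 0.247
grip_force: 0.0
```

View pics/w4.png

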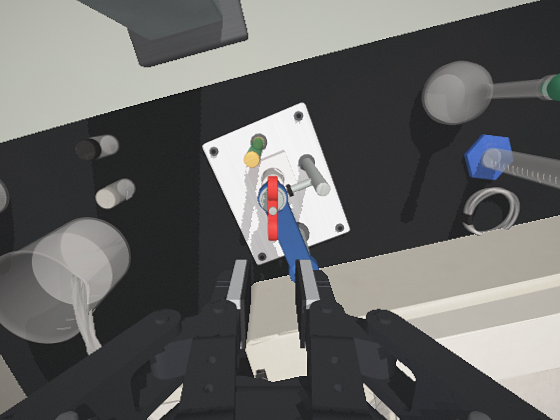

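The nut (272,207) is released, the arm rests on its stop screw (291,190), and the tube (254,155) and post (318,180) still stand. I'm handing in.

```bash
python3 -c "
from plant import manip
print(manip.job_done())"
```

```text
the job is handed in; nothing more can be done
None
```

The vial is clamped at about 29 N, estimated from the turning torque. The blue arm is home on its stop, the nut is released, the post and tube are standing, and the job is handed in at about 26 s. I turned the nut in two long arcs with one regrip rather than in short ones.

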